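# Tare the counting bowl on the bench scale and weigh a castor

### The job

Get the net weight of the small castor: set the empty bowl down gently on the bench scale so that it sits flat on the platter, inside the raised lip, and let go. With nothing but the bowl on the scale, press the wide tare key fully down and hold it for a good second without leaning hard on it. Then stand the castor plate down in the middle of the bowl, gently (the load cell takes only 2 kg), pressing no other key and leaving the other things on the bench where they are.

Things in the scene. Friction and masses are not known exactly. Their poses are not given: they have to be found in the camera images.
- scale: low grey bench scale, 240 mm deep (x), 190 mm wide (y), fixed. Origin on the bench under its middle; x from the key panel (robot side) to the back, y to its left. Heights are given for levelling feet screwed fully in (housing top at 52 mm); in fact they are screwed out by an unknown, unmeasured 0 to 8 mm, and housing, keys and platter stand that much higher.
- platter_nominal (a point): nominal centre of the round steel platter, at the nominal height (62 mm) of its flat floor, which is 106 mm across inside a raised lip 5 mm high, 4 mm thick. The platter is held by rubber pads off this centre by an unknown, unmeasured distance of up to 4.5 mm along the scale's x and up to 4.5 mm along its y, and stays there. A bowl whose foot rides on the lip stands tilted by about 0.05 rad.
- platter (a joint): how far the load has sunk the platter, m: 0 bare, 1 mm for every 5 N, hard stop at 0.004 (20 N). The scale's capacity is 2 kg: more than 20 N on it is an overload.
- tare_nominal (a point): nominal centre of the top of the tare key (height 59 mm), at x -88, y -58 mm from the scale's origin: the wide white key at the right end of the row (seen from the robot), 40 mm (scale's y) by 22 mm (x), 7 mm proud of the panel. Its real top is 0 to 8 mm higher (levelling feet).
- tare_key (a joint): how far the tare key is pressed down, m: 0 up, 0.004 at its stop. Springs back; begins to move at 1.5 N, fully down at 5 N, counts as down beyond 0.0025. Fingers leaning on the scale with over 20 N harm it.
- bowl_center (a point): white plastic bowl, 120 mm across the rim, 52 mm high; this point: on its axis, 26 mm above the underside. Wall 4 mm, upright from 18 mm up; smooth foot 100 mm across. Grip lugs on its +y and -y side, 30 mm wide, 16 to 52 mm above the underside; wall and lug are 12 mm thick (56 to 68 mm from the axis): pinch from above along y, one finger inside. Inner floor 5 mm up, 92 mm across. 0.15 to 0.24 kg.
- castor_center (a point): small castor standing wheel up on its square steel plate (44 x 44 x 4 mm), 52 mm high; this point: on its axis, 26 mm above the underside. Fork cheeks 24 mm along x, 25 mm across y outside, 8 to 42 mm above the underside: grip them along its y. Rubber wheel between them, axle along y at 33 mm. About 0.13 kg.
- big_castor: bigger castor, 88 mm high, plate 75 mm square; not to be moved. Origin under its middle.
- tape_roll: roll of brown parcel tape lying flat, 104 mm across, 48 mm high; not to be moved. Origin under its middle.
- carton: small closed white carton, 100 x 150 x 55 mm; not to be moved. Origin under its middle.
- screwdriver: screwdriver lying on the bench, 200 mm long; not to be moved. Origin under its middle.
- key_a (a joint): how far a small square key (16 mm, 3 mm proud of the panel, at x -94, y 2 mm from the scale's origin) is pressed, m: 0 up, 0.002 at its stop. Not to be pressed.
- key_b (a joint): how far a small square key (16 mm, 3 mm proud of the panel, at x -94, y 32 mm from the scale's origin) is pressed, m: 0 up, 0.002 at its stop. Not to be pressed.
- key_c (a joint): how far a small square key (16 mm, 3 mm proud of the panel, at x -94, y 62 mm from the scale's origin) is pressed, m: 0 up, 0.002 at its stop. Not to be pressed.
Things that resemble listed ones, but are neither listed nor needed, are in the scene too. Leave any blue look-alike of the part that bears bowl_center alone.

How it is judged:
On the way, in this order (a step that is already met when the one before it is completed fails the run):
1. the empty bowl sits flat on the platter, inside the lip, released and at rest (horizontal distance between bowl_center and platter_nominal below 0.012 m and angle between bowl_center's own z axis and vertical below 0.025 rad and contact force between bowl and scale above 0.5 N and contact force between bowl and the arm below 0.05 N and contact force between bowl and the fingers below 0.05 N and horizontal distance between castor_center and bowl_center above 0.08 m and linear speed of bowl below 0.01 m/s), for 0.3 s.
2. with only the untouched bowl on the scale, the tare key is held down (beyond 2.5 mm) for 0.8 s (horizontal distance between bowl_center and platter_nominal below 0.012 m and angle between bowl_center's own z axis and vertical below 0.025 rad and contact force between bowl and scale above 0.5 N and contact force between bowl and the arm below 0.05 N and contact force between bowl and the fingers below 0.05 N and horizontal distance between castor_center and bowl_center above 0.08 m and value of joint tare_key above 0.0025 m), for 0.8 s.
3. the tare key is up again and the castor stands in the bowl (horizontal distance between bowl_center and platter_nominal below 0.012 m and angle between bowl_center's own z axis and vertical below 0.025 rad and contact force between bowl and scale above 0.5 N and horizontal distance between castor_center and bowl_center below 0.03 m and z of castor_center in the frame of bowl_center below 0.012 m and angle between castor_center's own z axis and vertical below 0.2 rad and value of joint tare_key below 0.0008 m), for 0.2 s.
At the end, for the whole second after the job is handed in: The bowl sits on the scale flat (tilt below 0.025 rad) inside the platter's lip (within 12 mm of the nominal platter centre), the castor stands upright (tilt below 0.2 rad) on the bowl's floor within 30 mm of the bowl's axis, the tare key is up, both things are released and at rest (all of step 3 and linear speed of each of bowl, castor below 0.01 m/s); the robot touches nothing.
It fails at once if the scale is overloaded: more than 20 N between bowl and scale (contact force between bowl and scale above 20 N).
It fails at once if the castor is dropped or pushed hard into the bowl: more than 20 N between them (contact force between castor and bowl above 20 N).
It fails at once if the fingers press on the scale with more than 20 N (contact force between the fingers and scale above 20 N).
It fails at once if another key is pressed (beyond 1 mm) (value of joint any of key_a, key_b, key_c above 0.001 m).
It fails at once if a bystander is moved by more than 15 mm (distance of any of big_castor, tape_roll, carton, screwdriver from where it was at the start of the episode above 0.015 m).
It also fails if it takes over 72 s, if anything falls off the work surface, if the arm or the gripper's body presses on something with over 40 N, if the wrist force passes 120 N, or if a joint passes its speed limit or range.

### The arm

A 7-joint arm with a two-finger parallel gripper is mounted at the origin on the work surface. World frame = base frame: x ahead of the robot, y to its left, z up, the work surface at z = 0. Lengths are in m, angles in rad, forces in N, time in s.
With the tool pointing down it reaches from about 0.425 to 0.975 m from the base axis. Payload 16.7 kg.
Tool frame: the origin (TCP) lies at the very end of the fingers, on their centre line; the grasp point (between the pads) lies 19 mm behind it; x points along the fingers, y is the direction in which the jaws open and shut, and the axes are right-handed (so a half turn about x gives the same grasp; the last joint's range is limited). The gripper opens to 85 mm and grips with 20 to 120 N. Pads are 22 mm wide; open, the fingers measure 114 mm over their backs; the gripper's body (76 mm by 85 mm) begins 54 mm behind the grasp point. The pads swing forward as they close: fully open they stand 13 mm farther back than shut.
Start: joints at [-1.498, 0.426, 0.074, 1.606, -0.034, 1.111, -0.067], TCP at [0.149, 0.658, 0.231] pointing down, gripper open.
Joint ranges: [-2.85, 2.85], [-0.5, 2.14], [-1.23, 1.37], [0.21, 2.46], [-1.02, 4.16], [0.16, 2.05], [-2.73, 2.73]. Speed limits (rad/s): [1.89, 1.89, 2.39, 2.39, 3.01, 3.01, 3.01].

### API

Orientations are given as a unit quaternion [w, x, y, z].
In Python, from workcell import move_ptp, move_l, set_joints, command_gripper, wait, ik, get_state, get_image, camera_info, Unreachable, job_done gives the robot as it stands. Calls block until the motion is done:
- move_ptp(position, orientation): joint-space move of the TCP to a pose.
- move_l(position, ori=None, velocity=0.15, contact_N=None): straight line of the TCP; ori=None keeps the orientation; velocity is the mean speed in m/s. With contact_N (N) it stops when the force on the tool has changed by that much, and returns True; else False.
- set_joints(angles): joint-space move.
- command_gripper(opening, squeeze=None): opening from 0.0 (shut) to 1.0 (fully open); squeeze is the grip in N (None keeps the last); returns when the fingers have stopped.
- wait(seconds).
- ik(position, orientation): joint angles nearest the present ones, or None.
- get_state(): the state.
- get_image(name): name is "scene" or "top"; returns the picture (400x640x3 uint8, blue, green, red); there is no depth.
- camera_info(name): a dict with "intrinsics" (3x3 intrinsics, pixels), "camera_from_world" (4x4, takes a point from world to camera coordinates). Camera axes: x right, y down, z forward; pixel columns grow to the right and rows downward; lengths in m; the calibration is good to about 2 mm. A picture is of the moment at which its call begins. camera_info takes no time and is no camera call.
A pose or a line that the arm cannot do raises Unreachable and nothing moves.
- job_done(): hands the job in, once; it reports no verdict.
The state is a dict: "t": time; "q": joint angles; "joint_velocities": joint speeds; "joint_torque": joint torques, N m; "tool_pos": TCP position; "tcp_rot": TCP orientation; "ft_force": force on the tool from outside, world axes, zero at the start; "torque": the same for the moment, N m; "gripper_width": opening from 0.0 (shut) to 1.0 (fully open).
Only numpy, scipy, OpenCV 4.12 (cv2) and the standard library are available. Lean on these libraries where they do the work, as an engineer would, in place of code of your own. Each camera call takes 0.05 s, during which the arm holds its last target.

## Working session

There is one attempt and no reset: what is moved stays moved. The work goes in short steps, each a Python script; the robot and the scene stay as the last script left them, time stands still between calls to the robot, and variables do not carry over. Pictures are saved under pics/ and viewed, and the job is handed in when it is done.

```bash
ls; mkdir -p pics
python3 - <<'E'
from workcell import *
import cv2
for n in("scene","top"):
    cv2.imwrite(f"pics/{n}0.png",get_image(n)); c=camera_info(n); print(c)
s=get_state(); print(s)
E
```

```text
pics
{'intrinsics': array([[482.2015636 ,   0.        , 313.04693254],
       [  0.        , 482.2015636 , 199.77315412],
       [  0.        ,   0.        ,   1.        ]]), 'camera_from_world': array([[ 0.23797347,  0.97104683,  0.02089696, -0.159267  ],
       [ 0.67904435, -0.15095253, -0.71840943, -0.3255225 ],
       [-0.69445474,  0.18515235, -0.69530656,  1.71597516],
       [ 0.        ,  0.        ,  0.        ,  1.        ]])}
{'intrinsics': array([[499.33632883,   0.        , 315.55943892],
       [  0.        , 499.33632883, 204.33766787],
       [  0.        ,   0.        ,   1.        ]]), 'camera_from_world': array([[ 0.00818078, -0.99993153, -0.00836693, -0.00415801],
       [-0.99582135, -0.00738551, -0.09102356,  0.54406021],
       [ 0.09095554,  0.00907661, -0.99581359,  1.54054372],
       [ 0.        ,  0.        ,  0.        ,  1.        ]])}
{'t': 0.1, 'q': array([-1.49749458,  0.42663626,  0.07387957,  1.60658882, -0.0340896 ,
        1.11078113, -0.06709049]), 'joint_velocities': array([-5.92113751e-05, -2.92801725e-04, -4.31179277e-05, -1.99965251e-03,
       -4.72306769e-04,  1.47126420e-03,  1.68568189e-03]), 'joint_torque': array([ 6.47112174e-03, -9.51514649e+01,  3.76987964e+00, -4.64398420e+01,
        1.96040509e-02,  6.32614101e-03, -6.84984954e-06]), 'tool_pos': array([0.14911178, 0.65792904, 0.23068334]), 'tcp_rot': array([ 0.70271153,  0.07821685,  0.70273218, -0.07903237]), 'ft_force': array([0.03172886, 0.37912204, 0.08744995]), 'torque': array([ 0.00465758, -0.02432802, -0.00724029]), 'gripper_width': 1.0000485202165563}
```

View pics/scene0.png

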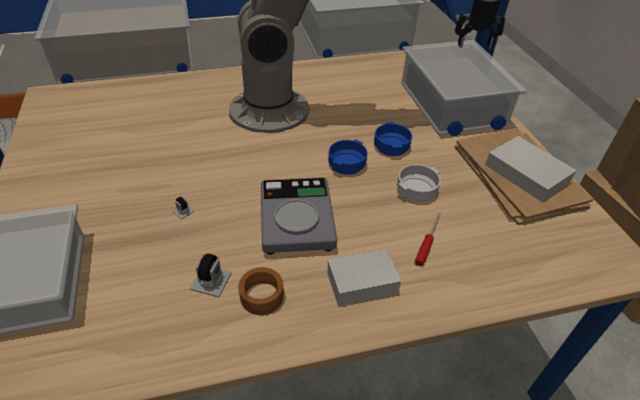

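View pics/top0.png

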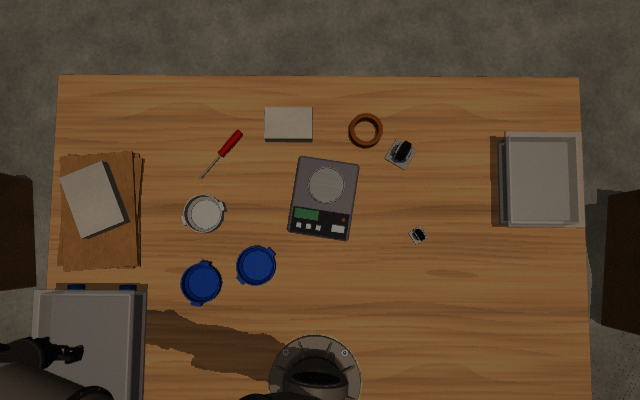

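Run:
```python
import cv2,numpy as np
t=cv2.imread("pics/top0.png"); s=cv2.imread("pics/scene0.png")
def crop(im,x,y,w,h,k,n):
    cv2.imwrite(n,cv2.resize(im[y:y+h,x:x+w],None,fx=k,fy=k,interpolation=cv2.INTER_CUBIC))
crop(t,280,150,90,95,6,"pics/c_scale.png")
a=cv2.resize(t[185:240,175:235],None,fx=6,fy=6,interpolation=cv2.INTER_CUBIC)
b=cv2.resize(t[220:250,400:435],None,fx=11,fy=11,interpolation=cv2.INTER_CUBIC)
print(a.shape,b.shape)
o=np.zeros((330,760,3),np.uint8);o[:330,:360]=a;o[:330,370:755]=b
cv2.imwrite("pics/c_bc.png",o)
a=cv2.resize(s[160:210,385:450],None,fx=6,fy=6,interpolation=cv2.INTER_CUBIC)
b=cv2.resize(s[190:225,165:200],None,fx=9,fy=9,interpolation=cv2.INTER_CUBIC)
o=np.zeros((320,760,3),np.uint8);o[:300,:390]=a;o[:315,400:715]=b
cv2.imwrite("pics/c_bc2.png",o)
crop(s,250,170,95,90,6,"pics/c_scale2.png")
```

```text
(330, 360, 3) (330, 385, 3)
```

View pics/c_scale.png

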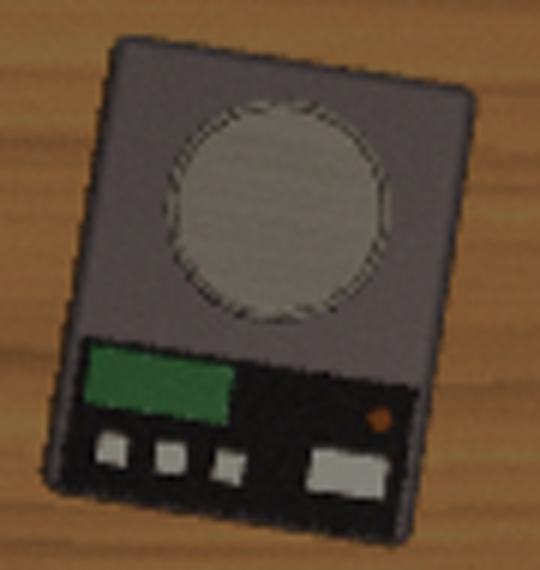

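View pics/c_bc.png

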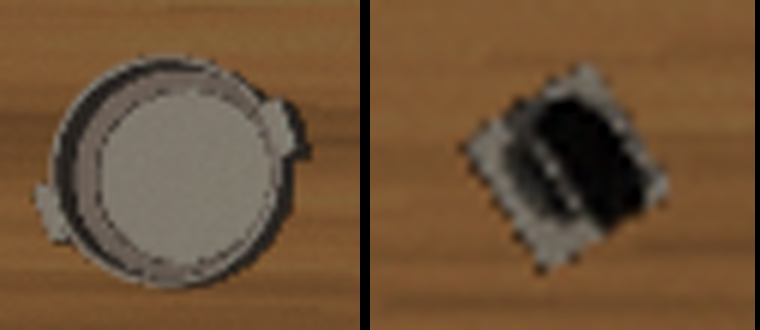

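View pics/c_bc2.png

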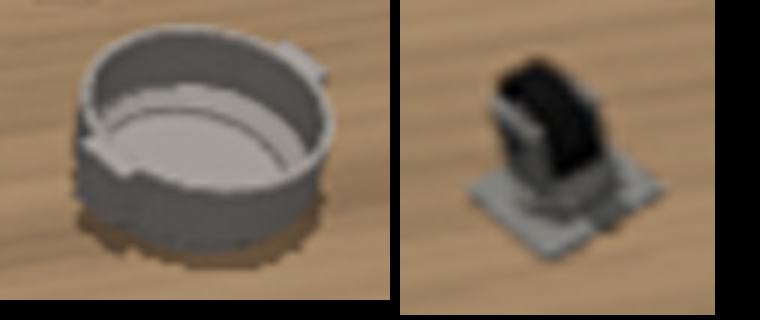

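View pics/c_scale2.png

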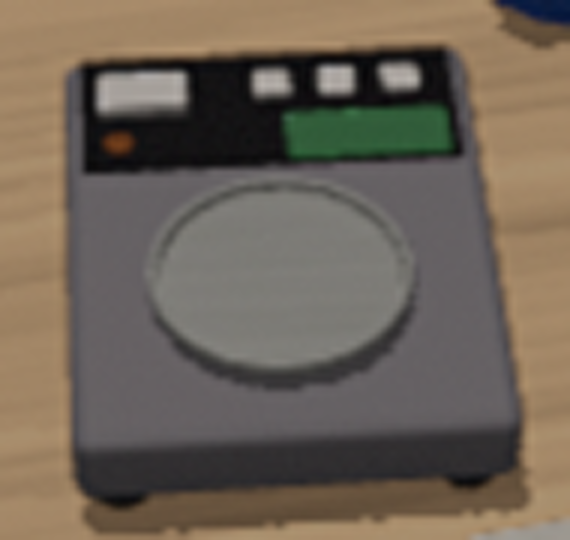

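```bash
cat > h.py <<'E'
import numpy as np,cv2
from workcell import *
C={n:camera_info(n) for n in("top","scene")}
def proj(n,P):
    P=np.atleast_2d(P);c=C[n];T=c["camera_from_world"];q=P@T[:3,:3].T+T[:3,3];q=q@c["intrinsics"].T
    return q[:,:2]/q[:,2:]
def unc(p,x0,y0,k,dx=0): # crop px -> image px
    p=np.atleast_2d(np.float64(p)); return np.c_[(p[:,0]-dx+.5)/k-.5+x0,(p[:,1]+.5)/k-.5+y0]
def toz(n,uv,z):
    c=C[n];T=c["camera_from_world"];R=T[:3,:3];o=-R.T@T[:3,3]
    uv=np.atleast_2d(uv);d=np.c_[uv,np.ones(len(uv))]@np.linalg.inv(c["intrinsics"]).T@R
    return o+d*((z-o[2])/d[:,2])[:,None]
def Rz(a): return np.array([[np.cos(a),-np.sin(a),0],[np.sin(a),np.cos(a),0],[0,0,1]])
def circ(c,r,z,n=60):
    a=np.linspace(0,2*np.pi,n);return np.c_[c[0]+r*np.cos(a),c[1]+r*np.sin(a),0*a+z]
def down(yawy):
    """tool x down, tool y along world angle yawy"""
    from scipy.spatial.transform import Rotation as Ro
    x=np.array([0,0,-1.]);y=np.array([np.cos(yawy),np.sin(yawy),0]);z=np.cross(x,y)
    q=Ro.from_matrix(np.c_[x,y,z]).as_quat();return np.r_[q[3],q[:3]]
def overlay(im,n,polys,x0,y0,w,h,k,fn):
    o=cv2.resize(im[y0:y0+h,x0:x0+w],None,fx=k,fy=k,interpolation=cv2.INTER_CUBIC)
    for P in polys:
        p=(proj(n,P)-[x0,y0]+.5)*k-.5
        cv2.polylines(o,[np.int32(np.round(p*16))],False,(0,0,255),1,cv2.LINE_AA,4)
    return o
E
cat > fit.py <<'E'
from h import *
from scipy.optimize import least_squares
m=np.array([[-88,-58,59],[-94,2,55],[-94,32,55],[-94,62,55],[120,95,52],[120,-95,52],[-120,-95,52],[-120,95,52]])/1e3
pt=unc([[348,474],[229,467],[171,458],[112,450],[113,36],[478,90],[405,549],[41,489]],280,150,6)
ps=unc([[142,92],[272,81],[336,78],[400,74],[520,428],[76,452],[70,60],[465,47]],250,170,6)
def W(p,m):return m@Rz(p[2]).T+[p[0],p[1],p[3]]
f=lambda p:np.r_[(proj("top",W(p,m))-pt).ravel(),(proj("scene",W(p,m))-ps).ravel()]
r=least_squares(f,[.6,0,-.1,.004],loss="soft_l1",f_scale=.5)
print("scale",r.x,"h",r.x[3]);print(np.round(r.fun.reshape(-1,2),2))
S=r.x
pn=W(S,np.array([[0,0,.062]]))[0];print("platter nominal (origin assumed 0,0)",pn)
c=toz("top",unc([[278,210]],280,150,6),.067+S[3]);c2=toz("scene",unc([[280,276.5]],250,170,6),.067+S[3])
print("lip",c,c2)
bt=toz("top",unc([[173,172]],175,185,6),.052);bs=toz("scene",unc([[207,107]],385,160,6),.052);print("bowl",bt,bs)
lug=toz("top",unc([[278,128],[54,212]],175,185,6),.052);print(lug,lug.mean(0))
ct=toz("top",unc([[590,65],[665,185],[543,270],[465,148]],400,220,11,370),.004);print("castor",ct,ct.mean(0))
cs=toz("scene",unc([[610,140],[665,185],[550,255],[470,188]],165,190,9,400),.004);print(cs,cs.mean(0))
E
python3 fit.py
```

```text
scale [ 5.62601530e-01 -2.18081920e-02 -1.52677114e-01  1.80620602e-04] h 0.00018062060186942747
[[-0.75  0.11]
 [-0.64  0.13]
 [-0.64  0.07]
 [-0.47 -0.16]
 [ 0.18 -0.73]
 [-0.21 -0.14]
 [-0.01 -0.03]
 [-0.59  0.03]
 [-0.12  0.04]
 [-0.31  0.55]
 [-0.3   0.59]
 [-0.31  0.8 ]
 [ 0.64 -0.68]
 [-1.63 -0.65]
 [-1.46  0.17]
 [-0.51 -0.51]]
platter nominal (origin assumed 0,0) [ 0.56260153 -0.02180819  0.06218062]
lip [[ 0.60114067 -0.03149896  0.06718062]] [[ 0.60415215 -0.03011896  0.06718062]]
bowl [[0.51145716 0.34511723 0.052     ]] [[0.51756977 0.34973235 0.052     ]]
[[0.53453646 0.29169229 0.052     ]
 [0.49042497 0.40569388 0.052     ]] [0.51248071 0.34869309 0.052     ]
castor [[ 0.4814293  -0.32875936  0.004     ]
 [ 0.44719299 -0.34984552  0.004     ]
 [ 0.42262456 -0.31469965  0.004     ]
 [ 0.45733389 -0.29271132  0.004     ]] [ 0.45214519 -0.32150396  0.004     ]
[[ 0.43787869 -0.30493596  0.004     ]
 [ 0.46150952 -0.28962205  0.004     ]
 [ 0.48412404 -0.32541868  0.004     ]
 [ 0.44982658 -0.34791583  0.004     ]] [ 0.45833471 -0.31697313  0.004     ]
```

```bash
cat > ov.py <<'E'
from h import *
import sys
from scipy.optimize import least_squares
t=cv2.imread("pics/top0.png"); s=cv2.imread("pics/scene0.png")
def sq(c,yaw,hx,hy,z):
    return np.array([[hx,hy,0],[-hx,hy,0],[-hx,-hy,0],[hx,-hy,0],[hx,hy,0]])@Rz(yaw).T+[c[0],c[1],z]
def lugs(c,yaw):
    o=[]
    for g in(1,-1):
        o.append(np.array([[.015,.058*g,0],[.015,.068*g,0],[-.015,.068*g,0],[-.015,.058*g,0]])@Rz(yaw).T+[c[0],c[1],.052])
    return o
def bowl(c,yaw):return [circ(c,.06,.052),circ(c,.056,.052),circ(c,.046,.005)]+lugs(c,yaw)
def cas(c,yaw):return [sq(c,yaw,.022,.022,.004),sq(c,yaw,.022,.022,0),sq(c,yaw,.012,.0125,.042)]
def put(fn,a,b):
    h=max(a.shape[0],b.shape[0]);o=np.zeros((h,a.shape[1]+b.shape[1]+10,3),np.uint8)
    o[:a.shape[0],:a.shape[1]]=a;o[:b.shape[0],-b.shape[1]:]=b;cv2.imwrite(fn,o);print(o.shape)
E
cat > a.py <<'E'
from ov import *
b=(.5125,.347);by=np.radians(20.6);c=(.452,-.3215);cy=np.radians(33)
put("pics/o1.png",overlay(t,"top",bowl(b,by),175,185,60,55,6,0),overlay(s,"scene",bowl((b[0]+.003,b[1]+.002),by),385,160,65,50,6,0))
put("pics/o2.png",overlay(t,"top",cas(c,cy),400,220,35,30,11,0),overlay(s,"scene",cas((c[0]+.004,c[1]+.003),cy),165,190,35,35,10,0))
h=.003
pl=lambda c:[circ(c,.057,.067+h),circ(c,.053,.067+h)]
put("pics/o3.png",overlay(t,"top",pl((.601,-.0315)),300,160,52,50,7,0),overlay(s,"scene",pl((.604,-.03)),270,195,53,45,7,0))
E
python3 a.py
```

```text
(330, 760, 3)
(350, 745, 3)
(350, 745, 3)
```

View pics/o1.png

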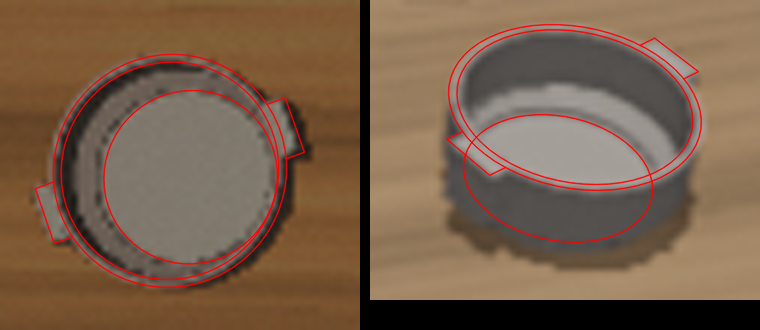

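View pics/o2.png

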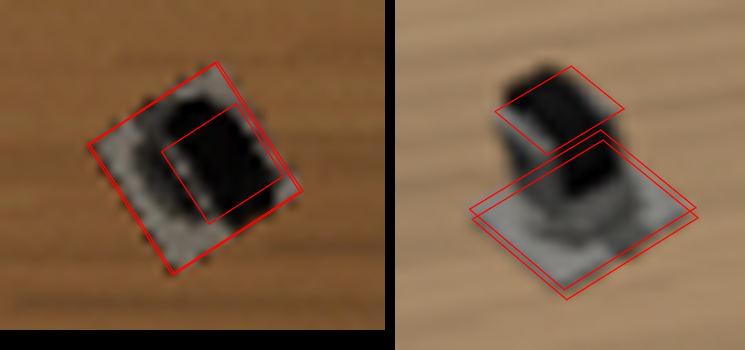

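View pics/o3.png

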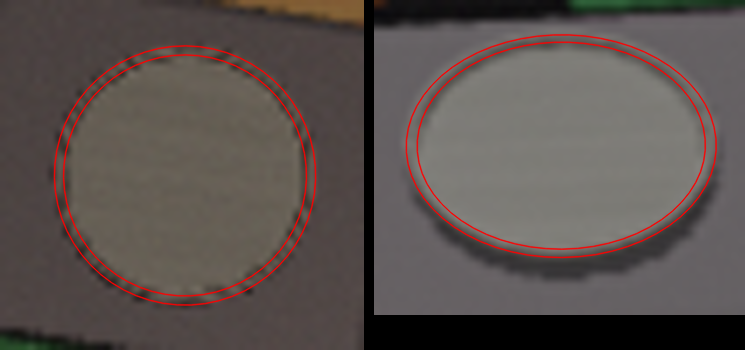

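Run:
```python
from h import *
a=np.radians(20.6); 
o1,o2=down(a+np.pi/2),down(a-np.pi/2)
p=[.493,.406,.13]
for o in(o1,o2): print(ik(p,o), ik([.582,.03,.13],o))
q1,q2=ik(p,o1),ik(p,o2); q=get_state()["q"]
o=o1 if abs(q1-q).max()<abs(q2-q).max() else o2
np.save("ob.npy",o)
print(o is o1)
command_gripper(.6)
move_ptp(p,o)
for n in C: cv2.imwrite(f"pics/{n}1.png",get_image(n))
st=get_state();print(st["t"],st["tool_pos"],st["ft_force"])
t=cv2.imread("pics/top1.png"); s=cv2.imread("pics/scene1.png")
from ov import put
tp=np.array(st["tool_pos"]);pl=[np.array([tp+[-.005,0,0],tp+[.005,0,0]]),np.array([tp+[0,-.005,0],tp+[0,.005,0]])]
put("pics/o4.png",overlay(t,"top",pl,155,175,90,80,4,0),overlay(s,"scene",pl,365,110,100,100,4,0))
```

```text
[-0.85823016  0.46999096  0.09031852  1.78295221 -0.05254905  0.89097205
  1.18572806] [-0.60496551  0.43965826  0.56710852  1.9342661  -0.30823639  0.85362456
  2.05448196]
[-1.25592343  0.54680909  0.63860067  1.80750459 -0.40029553  0.91956786
 -1.6509676 ] [-0.83684849  0.54993441  0.90736329  1.9457497  -0.54746356  0.9125622
 -0.86238307]
True
2.2417 [0.49224994 0.40721072 0.13017809] [-0.64469955  0.42205128  0.22112223]
(400, 770, 3)
```

View pics/o4.png

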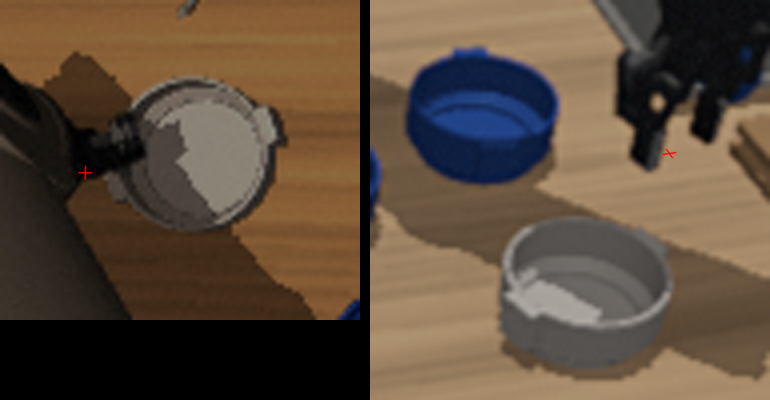

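Run:
```python
from h import *
o=np.load("ob.npy")
print(get_state()["tool_pos"])
p=[.4907,.405]
move_l(p+[.10],o,velocity=.1)
print(move_l(p+[.022],velocity=.1,contact_N=6))
print(get_state()["tool_pos"],get_state()["ft_force"])
command_gripper(0,40)
st=get_state();print(st["gripper_width"],st["tool_pos"],st["ft_force"],st["t"])
cv2.imwrite("pics/scene2.png",get_image("scene"));cv2.imwrite("pics/top2.png",get_image("top"))
t=cv2.imread("pics/top2.png"); s=cv2.imread("pics/scene2.png")
from ov import put
put("pics/o5.png",overlay(t,"top",[],165,175,80,80,4,0),overlay(s,"scene",[],365,120,100,100,4,0))
```

```text
[0.49224994 0.40721072 0.13017809]
False
[0.49104726 0.40525113 0.02253627] [-0.08644693  1.35153422  0.27778652]
0.14950107646117372 [0.49098485 0.40529199 0.02262196] [-2.31328654 -0.67986999  7.33001933] 4.05
(400, 730, 3)
```

View pics/o5.png

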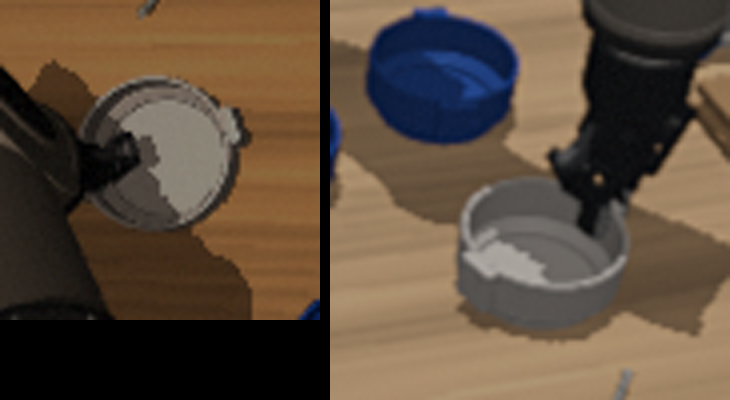

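Run:
```python
from h import *
o=np.load("ob.npy")
from ov import put
p=[.4907,.405]
move_l(p+[.05],velocity=.05); move_l(p+[.15],velocity=.15)
P=np.array([.601,-.0315])+Rz(np.radians(20.6))[:2,:2]@[0,.062]
move_l([*P,.16],o,velocity=.2)
move_l([*P,.115],velocity=.1); wait(.3)
st=get_state();print(st["gripper_width"],st["tool_pos"],P,st["ft_force"],st["t"])
for n in C: cv2.imwrite(f"pics/{n}3.png",get_image(n))
t=cv2.imread("pics/top3.png"); s=cv2.imread("pics/scene3.png")
c=st["tool_pos"][:2]-Rz(np.radians(20.6))[:2,:2]@[0,.062]
z=st["tool_pos"][2]-.0226
B=[circ(c,.06,z+.052),circ(c,.056,z+.052),circ(c,.046,z+.005)]
put("pics/o6.png",overlay(t,"top",B,295,155,65,60,6,0),overlay(s,"scene",B,260,160,80,75,4.5,0))
```

```text
0.14314654396606594 [0.57946559 0.02657962 0.11549554] [0.57918582 0.02653569] [ 0.00885602 -0.32908741 -1.11476308] 8.6667
(360, 760, 3)
```

View pics/o6.png

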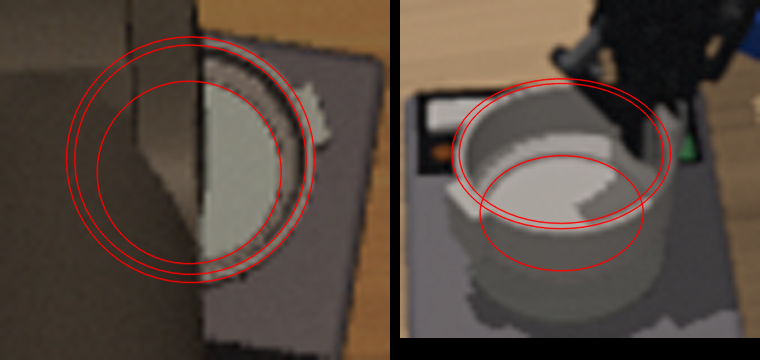

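Run:
```python
from h import *
from scipy.ndimage import map_coordinates
from scipy.optimize import minimize
t=cv2.cvtColor(cv2.imread("pics/top0.png"),cv2.COLOR_BGR2GRAY).astype(float)
def ring(c,r,z):
    p=proj("top",circ(c,r,z,181)[:-1]);return map_coordinates(t,[p[:,1],p[:,0]],order=1)
for h in(.001,.003,.006):
    z=.067+h
    rs=np.arange(.044,.066,.001);print([int(ring((.601,-.0315),r,z).mean()) for r in rs])
    # flat-floor interior brightness step: floor vs outside
    f=lambda c:-(ring(c,.049,z).mean()-ring(c,.055,z).mean())
    g=lambda c:ring(c,.0525,z).std()
    from scipy.optimize import brute
    best=[]
    for fn in(f,lambda c:-(ring(c,.050,z).mean()+ring(c,.056,z).mean()-2*ring(c,.053,z).mean()),g):
        r=minimize(fn,[.601,-.0315],method="Nelder-Mead",options=dict(initial_simplex=[[.601,-.0315],[.604,-.0315],[.601,-.0285]]))
        best.append((np.round(r.x,4),round(r.fun,2)))
    print(h,best)
```

```text
[95, 95, 95, 95, 95, 95, 92, 86, 79, 75, 75, 76, 73, 69, 67, 68, 69, 70, 70, 70, 70, 70, 70]
0.001 [(array([ 0.5993, -0.0309]), np.float64(-22.54)), (array([ 0.6013, -0.0316]), np.float64(-16.29)), (array([ 0.6007, -0.0312]), np.float64(7.63))]
[95, 95, 95, 95, 95, 95, 92, 86, 78, 75, 75, 76, 73, 69, 67, 68, 69, 70, 70, 70, 70, 70, 70]
0.003 [(array([ 0.599, -0.031]), np.float64(-22.49)), (array([ 0.601 , -0.0315]), np.float64(-15.85)), (array([ 0.6003, -0.0315]), np.float64(7.65))]
[95, 95, 95, 95, 95, 94, 91, 85, 78, 75, 76, 77, 73, 68, 66, 67, 69, 70, 70, 70, 70, 70, 70]
0.006 [(array([ 0.5986, -0.031 ]), np.float64(-22.36)), (array([ 0.6006, -0.0315]), np.float64(-15.04)), (array([ 0.5998, -0.032 ]), np.float64(7.68))]
```

Run:
```python
from h import *
R=Rz(np.radians(20.6))[:2,:2]
P=np.array([.6006,-.0315])+R@[0,.062]+[-.0002,0]
move_l([*P,.105],velocity=.03)
print(move_l([*P,.082],velocity=.012,contact_N=1.5))
st=get_state();print(st["tool_pos"],st["ft_force"])
wait(.3)
st=get_state();print(st["tool_pos"],st["ft_force"],st["torque"],st["t"])
for n in C: cv2.imwrite(f"pics/{n}4.png",get_image(n))
s=cv2.imread("pics/scene4.png");cv2.imwrite("pics/o7.png",overlay(s,"scene",[],250,165,100,100,6,0))
```

```text
True
[0.57845158 0.02660773 0.08927175] [0.54258786 0.78103209 2.50742398]
[0.57824218 0.02652251 0.08923731] [1.60625401 0.28855666 2.8308417 ] [-0.03818712 -0.45771709  0.13692925] 10.775
```

View pics/o7.png

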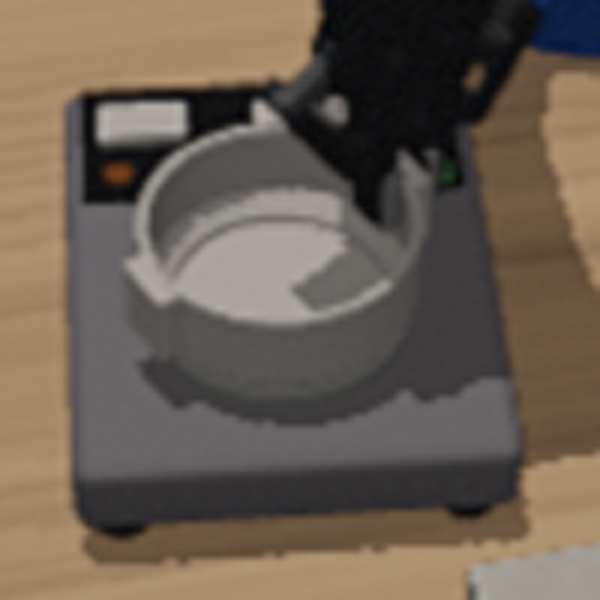

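Run:
```python
from h import *
from ov import put
p=get_state()["tool_pos"]
command_gripper(.5);wait(.2)
move_l([p[0],p[1],.17],velocity=.12)
move_l([.50,.14,.20],velocity=.2)
wait(.2)
st=get_state();print(st["tool_pos"],st["ft_force"],st["t"])
for n in C: cv2.imwrite(f"pics/{n}5.png",get_image(n))
t=cv2.imread("pics/top5.png"); s=cv2.imread("pics/scene5.png")
c=(.6006,-.0315);z=.0665
B=[circ(c,.06,z+.052),circ(c,.056,z+.052),circ(c,.046,z+.005)]
cs=(.6046,-.0275)
B2=[circ(cs,.06,z+.052),circ(cs,.046,z+.005)]
put("pics/o8.png",overlay(t,"top",B,295,155,65,75,6,0),overlay(s,"scene",B2,260,170,80,80,4.5,0))
```

```text
[0.50032309 0.13902393 0.19963854] [0.02484417 0.12374121 0.68815125] 13.3583
(450, 760, 3)
```

View pics/o8.png

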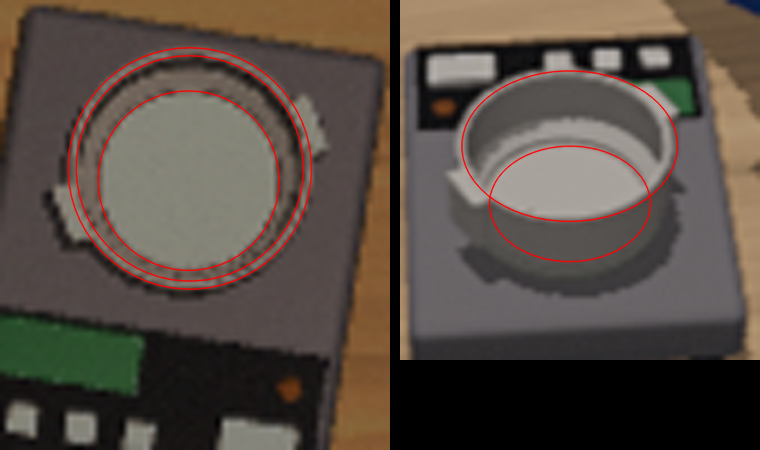

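Run:
```python
from h import *
from scipy.ndimage import map_coordinates
from scipy.optimize import minimize
def fit(fn,c0,z,r0,w,s):
    t=cv2.cvtColor(cv2.imread(fn),cv2.COLOR_BGR2GRAY).astype(float)
    def ring(c,r):
        p=proj("top",circ(c,r,z,181)[:-1]);return map_coordinates(t,[p[:,1],p[:,0]],order=1).mean()
    f=lambda c:s*(ring(c,r0-w)-ring(c,r0+w)) 
    r=minimize(f,c0,method="Nelder-Mead",options=dict(initial_simplex=[c0,[c0[0]+.003,c0[1]],[c0[0],c0[1]+.003]]))
    return np.round(r.x,4),round(r.fun,1)
for fn,c,b in(("pics/top0.png",[.5125,.347],0),("pics/top5.png",[.6006,-.0315],.0665)):
    print("floor",fit(fn,c,b+.005,.046,.003,-1),"rimout",fit(fn,c,b+.052,.060,.003,-1),"rimin",fit(fn,c,b+.052,.056,.003,1), "rimin2",fit(fn,c,b+.052,.055,.0025,1))
```

```text
floor (array([0.5113, 0.347 ]), np.float64(-27.7)) rimout (array([0.5128, 0.3507]), np.float64(-16.6)) rimin (array([0.513 , 0.3496]), np.float64(-28.7)) rimin2 (array([0.5128, 0.3499]), np.float64(-28.9))
floor (array([ 0.5999, -0.0319]), np.float64(-32.4)) rimout (array([ 0.6015, -0.032 ]), np.float64(-28.9)) rimin (array([ 0.6011, -0.0319]), np.float64(-32.5)) rimin2 (array([ 0.6011, -0.032 ]), np.float64(-34.9))
```

Run:
```python
from h import *
from ov import put
h=.0044
k=toz("top",unc([[348,474],[313,449],[389,457],[384,500],[307,489]],280,150,6),.059+h);print(k,k[1:].mean(0))
k=k[1:].mean(0)[:2]
a=-.153; q=get_state()["q"]
c=[(ik([*k,.12],down(a+g)),a+g) for g in(np.pi/2,-np.pi/2)];print(c)
c=[x for x in c if x[0] is not None]; g=min(c,key=lambda x:abs(x[0]-q).max())[1]
command_gripper(0)
move_ptp([*k,.13],down(g))
move_l([*k,.085],velocity=.08);wait(.3)
st=get_state();print(st["gripper_width"],st["tool_pos"],st["ft_force"],st["t"])
np.save("k.npy",k)
for n in C: cv2.imwrite(f"pics/{n}6.png",get_image(n))
t=cv2.imread("pics/top6.png"); s=cv2.imread("pics/scene6.png")
put("pics/o9.png",overlay(t,"top",[],280,160,70,90,5,0),overlay(s,"scene",[],250,150,80,80,5,0))
```

```text
[[ 0.46697279 -0.06788221  0.0634    ]
 [ 0.47951868 -0.05007226  0.0634    ]
 [ 0.47575723 -0.08863796  0.0634    ]
 [ 0.45394626 -0.08616965  0.0634    ]
 [ 0.45920845 -0.04713764  0.0634    ]] [ 0.46710765 -0.06800438  0.0634    ]
[(array([-0.28897122,  0.24930012,  0.34079414,  2.1707148 , -0.12272282,
        0.73913305,  1.55075278]), 1.4177963267948965), (array([-0.93486429,  0.53716179,  1.2250587 ,  2.19771   , -0.6810469 ,
        0.87047672, -1.00355228]), -1.7237963267948966)]
-0.0026575709206924803 [ 0.46730564 -0.06798683  0.08530793] [0.51263758 0.47778441 0.07615181] 15.85
(450, 760, 3)
```

View pics/o9.png

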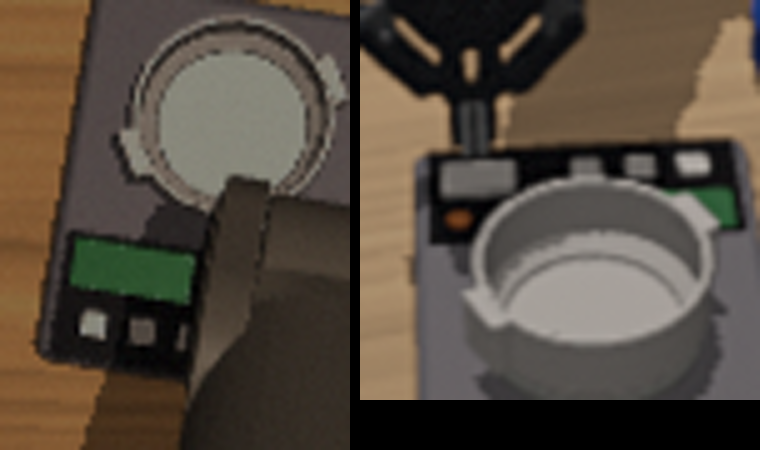

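Run:
```python
from h import *
k=np.load("k.npy")
move_l([*k,.072],velocity=.03);wait(.2)
f0=get_state()["ft_force"][2]
print(move_l([*k,.055],velocity=.008,contact_N=6))
st=get_state();print(f0,st["tool_pos"],st["ft_force"],st["t"])
wait(.3);st=get_state();print(st["tool_pos"],st["ft_force"])
```

```text
True
0.2368634076482346 [ 0.46712646 -0.06800349  0.06062598] [-1.51587948 -0.84168349  9.06615173] 18.0917
[ 0.46715552 -0.06800234  0.06065588] [-1.12000679 -0.17536682  8.29702802]
```

Run:
```python
from h import *
from ov import put,cas
k=np.load("k.npy")
wait(1.2);st=get_state();print(st["ft_force"],st["tool_pos"])
move_l([*k,.13],velocity=.08)
yaw=np.radians(33);c=np.array([.4525,-.321]);q=get_state()["q"]
L=[]
for g in(np.pi/2,-np.pi/2):
    a=ik([*c,.15],down(yaw+g)); L.append((a,yaw+g)); print(a)
g=min([x for x in L if x[0] is not None],key=lambda x:abs(x[0]-q).max())[1]; np.save("gc.npy",g)
command_gripper(.7)
move_ptp([*c,.15],down(g));wait(.2)
st=get_state();print(st["tool_pos"],st["ft_force"],st["t"])
for n in C: cv2.imwrite(f"pics/{n}7.png",get_image(n))
t=cv2.imread("pics/top7.png"); s=cv2.imread("pics/scene7.png")
put("pics/o10.png",overlay(t,"top",[],380,190,70,80,5,0),overlay(s,"scene",[],140,140,80,80,5,0))
```

```text
[-0.73934321 -0.25848953  8.97789631] [ 0.46711376 -0.06799113  0.06063052]
[ 0.74664762  0.33818595 -0.29633422  1.93995888  0.1259254   0.88105985
  2.53257996]
[-0.18700735  0.45016275  0.88532531  1.99199835 -0.44347537  0.90269841
 -0.06219215]
[ 0.45288792 -0.32027673  0.1500048 ] [-0.13252901 -0.1512085   0.32041144] 22.9417
(400, 760, 3)
```

View pics/o10.png

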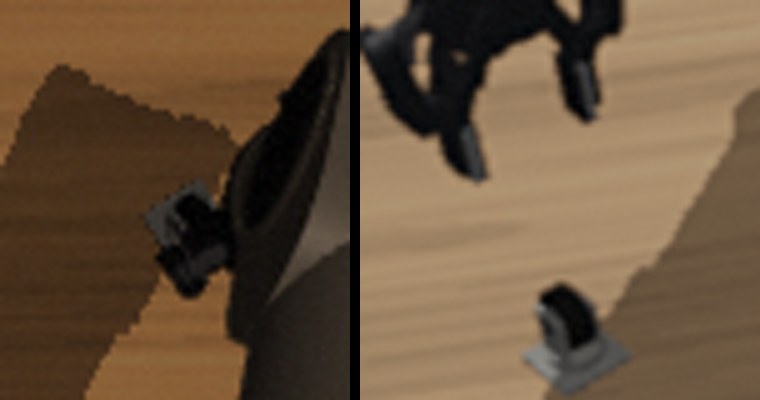

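Run:
```python
from h import *
from ov import put
c=[.4522,-.3212];g=float(np.load("gc.npy"))
move_l(c+[.06],down(g),velocity=.12)
print(move_l(c+[.013],velocity=.08,contact_N=6))
command_gripper(0,30)
st=get_state();print(st["gripper_width"],st["tool_pos"],st["ft_force"],st["t"])
move_l(c+[.04],velocity=.05);move_l(c+[.20],velocity=.2);wait(.2)
st=get_state();print(st["gripper_width"],st["tool_pos"],st["ft_force"],st["t"])
for n in C: cv2.imwrite(f"pics/{n}8.png",get_image(n))
t=cv2.imread("pics/top8.png"); s=cv2.imread("pics/scene8.png")
put("pics/o11.png",overlay(t,"top",[],380,180,70,80,5,0),overlay(s,"scene",[],140,110,80,80,5,0))
```

```text
False
0.2925360666954807 [ 0.45251238 -0.32143482  0.01353247] [-1.01049359  0.65455348  6.29105295] 25.0833
0.28272667812345376 [ 0.45181934 -0.32090861  0.19888159] [-0.51498082  0.84512544 -1.78460555] 26.925
(400, 760, 3)
```

View pics/o11.png

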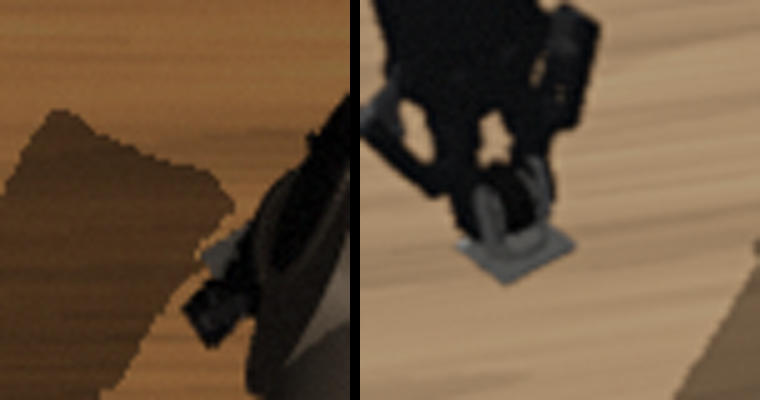

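Run:
```python
from h import *
from ov import put
g=float(np.load("gc.npy"));c=[.6006,-.0317]
move_l(c+[.20],down(g),velocity=.2)
move_l(c+[.12],velocity=.1);move_l(c+[.097],velocity=.04);wait(.2)
st=get_state();print(st["tool_pos"],st["ft_force"])
print(move_l(c+[.078],velocity=.012,contact_N=1.5));wait(.2)
st=get_state();print(st["gripper_width"],st["tool_pos"],st["ft_force"],st["t"])
for n in C: cv2.imwrite(f"pics/{n}9.png",get_image(n))
t=cv2.imread("pics/top9.png"); s=cv2.imread("pics/scene9.png")
put("pics/o12.png",overlay(t,"top",[],280,150,70,80,5,0),overlay(s,"scene",[],260,160,80,80,5,0))
```

```text
[ 0.60074318 -0.03172178  0.09724892] [-0.55040601  0.06856888 -1.42677298]
True
0.28797606174821283 [ 0.60035614 -0.03169709  0.08490865] [1.47888531 0.16190985 2.2756306 ] 31.8583
(400, 760, 3)
```

View pics/o12.png

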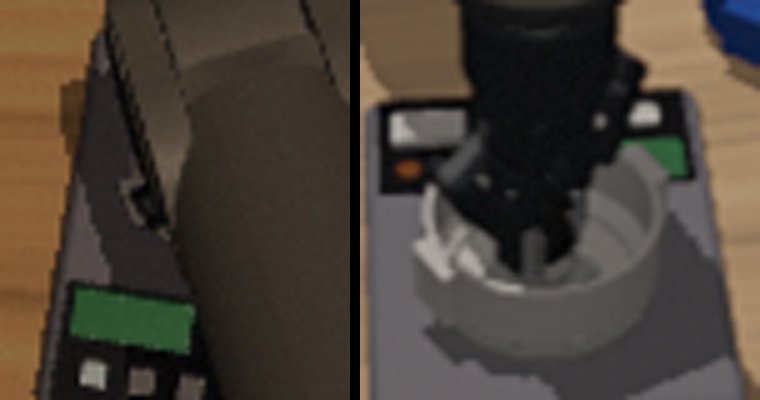

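Run:
```python
from h import *
from ov import put
p=get_state()["tool_pos"]
command_gripper(.5);wait(.2)
print(get_state()["ft_force"])
move_l([p[0],p[1],.18],velocity=.1)
move_l([.48,.2,.25],velocity=.2);wait(.2)
st=get_state();print(st["tool_pos"],st["ft_force"],st["t"])
for n in C: cv2.imwrite(f"pics/{n}10.png",get_image(n))
t=cv2.imread("pics/top10.png"); s=cv2.imread("pics/scene10.png")
c=(.6006,-.0315);z=.0665
B=[circ(c,.06,z+.052),circ(c,.046,z+.005)]
put("pics/o13.png",overlay(t,"top",B,285,150,75,90,5,0),overlay(s,"scene",[],250,160,75,80,5,0))
```

```text
[-0.27756684  0.3401672   0.0770051 ]
[0.48021295 0.19940501 0.24975144] [ 0.11873823  0.22702299 -0.17634792] 35.275
(450, 760, 3)
```

View pics/o13.png

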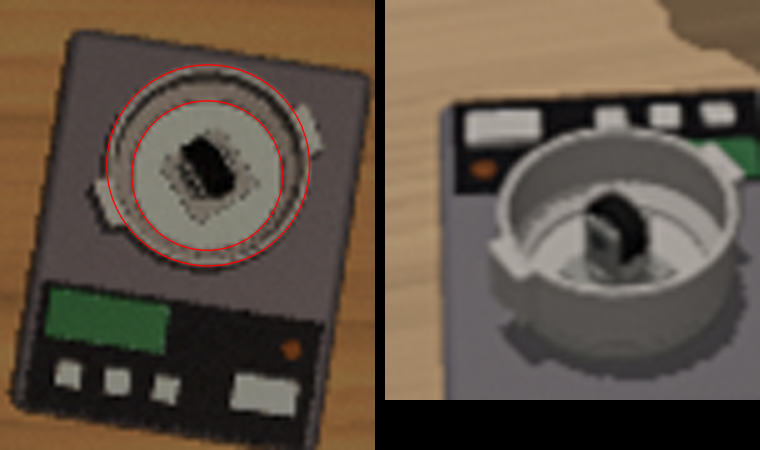

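View pics/top10.png

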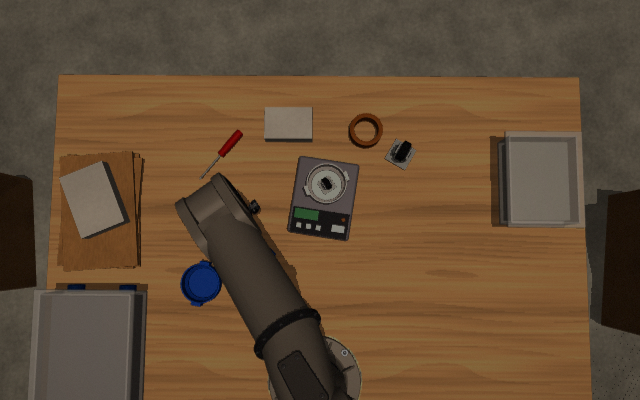

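```bash
python3 -c "
from workcell import *
print(get_state()['joint_velocities'].round(4));job_done()"
```

```text
[-0.0023 -0.0019 -0.0002  0.     -0.0009 -0.0004 -0.    ]
the job is handed in; nothing more can be done
```

I set the bowl on the platter, pressed tare, stood the castor in the bowl and handed the job in at about 35 s of the 72 s allowed. No verdict is reported.

- **Bowl:** I gripped it by its left lug (robot's left) and lowered it until light contact, with a force change of about 4 N, then released it. It touched at about 66.6 mm, which puts the levelling feet roughly 4–5 mm out. In the top view the rim and inner floor are concentric, as they would be on a flat bowl. It sits within about 1 mm of the platter centre I measured.
- **Tare key:** I pressed it with the fingers shut, at 8–9 N, and held it for about 1.5 s. I judged it fully down from the force (full travel needs 5 N), because the key's travel cannot be read. The stop height suggests the feet are nearer 5.6 mm out, about 1 mm more than the bowl contact gave.
- **Castor:** I lowered it until light contact, about 3.7 N, and released it. In the last pictures it stands upright on the bowl floor within a few mm of the axis, and the bowl had not shifted.
- **Other things:** in the last top view the big castor, tape roll, carton and screwdriver show no movement, and the arm is clear of everything.

**Disagreement:** the two cameras differed by about 5 mm. I trusted the top one, because it agreed with the gripped bowl to under 1 mm along the pinch direction.

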